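# Sort the fossil finds into their specimen trays

### The arm

A 6-joint arm with a two-finger parallel gripper is mounted at the origin on the work surface. World frame = base frame: x ahead of the robot, y to its left, z up, the work surface at z = 0. Lengths are in m, angles in degrees, forces in N, time in s.
With the tool pointing down it reaches from about 0.35 to 0.875 m from the base axis. Payload 4.2 kg.
Tool frame: the origin (TCP) lies midway between the tips of the shut fingers; the grasp point (between the pads) lies 19 mm behind it; z points along the fingers, y is the line along which they close (so a half turn about z gives the same grasp; the last joint's range is limited). The gripper opens to 87 mm and grips with 3 to 60 N. Pads are 19 mm wide; open, the fingers measure 117 mm over their backs; the gripper's body (75 mm by 190 mm) begins 51 mm behind the grasp point.
Start: joints at [-48.782, 22.042, 0.453, 0, -68.411, -14.817], TCP at [0.278, -0.56, 0.223] pointing down, gripper open.
Joint ranges: [-179.83, 179.83], [-69.29, 118.12], [-61.27, 80.66], [-181.25, 117.63], [-171.15, -9.14], [-177.46, 177.46]. Speed limits (degrees/s): [159.86, 159.86, 180, 180, 180, 180].

### API

Orientations are given as a 3x3 rotation matrix whose columns are the frame's x, y, z axes.
In Python, from station import sensors, eyes, workorder gives the robot as it stands.
- The arm moves only by the shell command python3 -m handwheel 'ROWS'. ROWS is a JSON list of rows, 1 to 8 of them, each of 7 numbers: the opening from 0.0 (shut) to 1.0 (fully open), then dx, dy, dz in m, then a rotation vector rx, ry, rz in degrees; each row is the pose to reach, as a shift and turn from the pose commanded when the command began, along the tool's axes at that moment; what a row does not reach only later rows make up. A row lasts 1/10 s, in which the tool goes at most 0.05 m and 8.59 degrees, less where a joint would pass 70% of its speed; a pose out of reach is approached as far as the arm can. The fingers move at their own pace and stop on an object; the grip force is fixed at half the most. Time passes only in rows, so rows that do not move let the fingers close. It prints the time, the measured TCP pose, the force, the opening and the grip force at its end.
- sensors.sense(): the state, without advancing time (a new reading comes with each control period).
- eyes.capture(name): name is "side" or "top" or "wrist"; returns a dict with "pixels" (384x512x3 uint8, red, green, blue), "z_map" (384x512 float32, m along the optical axis (not along the pixel's ray), 0 where there is no reading), "K" (3x3 intrinsics, pixels), "world_from_camera" (4x4, takes a point from camera to world coordinates). Camera axes: x right, y up, looking along -z (the intrinsics and any distortion apply to the point x, -y, -z); pixel columns grow to the right and rows downward; lengths in m; the calibration is good to about 2 mm. A picture is of the moment at which its call begins.
- workorder.finish_job(): hands the job in; it is judged then, once.
The state is a dict: "time_s": time; "joints": joint angles; "joint_velocities": joint speeds; "effort": joint torques, N m; "tcp_pos": TCP position; "ee_rot": TCP orientation; "wrist_force": force on the tool from outside, world axes, zero at the start; "moment": the same for the moment, N m; "gripper_width": opening from 0.0 (shut) to 1.0 (fully open); "gripper_force": force on a finger pad.
Only numpy, scipy, OpenCV 4.12 (cv2) and the standard library are available. Lean on these libraries where they do the work, as an engineer would, in place of code of your own. Each camera call takes 0.05 s, during which the arm holds its last target. There are 200 camera calls.

### The job

Sort the four loose fossils into the specimen trays, each into the recess of the tray whose ledge carries a mounted reference piece of the same kind: both coiled ammonites into the ammonite tray, the bullet-shaped belemnite into the belemnite tray and the spool-shaped vertebra into the vertebra tray. Set each one down gently, without dropping it, so that it rests on the tray's floor the same way up as it lay on the bench, the two ammonites side by side and not overlapping. Leave the plain smooth pebble where it lies.

Things in the scene. Friction and masses are not known exactly. Their poses are not given: they have to be found in the camera images.
- ammonite_large: Loose brown stone ammonite, a flat round coiled fossil, 60 mm in diameter and 16 mm thick, with a raised spiral on its top and a plain round vertical edge to grip; lies flat. Origin: centre of its underside; z up.
- ammonite_small: Loose brown stone ammonite, a flat round coiled fossil, 48 mm in diameter and 16 mm thick, with a raised spiral on its top and a plain round vertical edge to grip; lies flat. Origin: centre of its underside; z up.
- belemnite: Loose brown stone belemnite, a bullet-shaped fossil 76 mm long, 18 mm wide and 20 mm high, with a thin flat strip of rock (60 x 16 mm) under it so that it does not roll. Origin: centre of its underside, midway along; x along its length towards the pointed end (the last 28 mm taper), z up.
- vertebra: Loose brown stone vertebra, a spool 36 mm in diameter and 28 mm high with a dished top, standing on a flat end; on its +x side a bony spine (8 mm thick) reaches 45 mm from the axis between two short side processes that begin at x = 10 mm. Grip the spool across y, like a plain cylinder. Origin: centre of the spool's underside; z up.
- pebble: Plain smooth brown pebble, a rounded oblong 50 x 34 mm, 24 mm high, without markings; it is no fossil and stays where it is. Origin: centre of its underside.
- tray_ammonite: Fixed grey tray with a glued-on reference coiled ammonite (46 mm across). Open recess 120 (x) by 150 (y) mm inside, walls 4 mm thick, rim 18 mm and floor 4 mm above the bench. Origin: under the recess centre, at bench height; z up. A solid ledge 18 mm high runs along the +x wall (x 64 to 114 mm); the reference stands mid-ledge. The trays differ only in it.
- tray_belemnite: Fixed grey tray with a glued-on reference bullet-shaped belemnite (76 mm long, along tray y). Open recess 120 (x) by 150 (y) mm inside, walls 4 mm thick, rim 18 mm and floor 4 mm above the bench. Origin: under the recess centre, at bench height; z up. A solid ledge 18 mm high runs along the +x wall (x 64 to 114 mm); the reference stands mid-ledge. The trays differ only in it.
- tray_vertebra: Fixed grey tray with a glued-on reference spool-shaped vertebra (spine along tray y, 28 mm high). Open recess 120 (x) by 150 (y) mm inside, walls 4 mm thick, rim 18 mm and floor 4 mm above the bench. Origin: under the recess centre, at bench height; z up. A solid ledge 18 mm high runs along the +x wall (x 64 to 114 mm); the reference stands mid-ledge. The trays differ only in it.
Mind the look-alikes: they are no part of the job. What is shaped like the ammonite_large but blue or green is not meant.

How it is judged (in metres and radians):
At the end, for the whole second after the job is handed in: Each fossil lies inside the recess of its kind's tray: origin within 60 mm (tray x) and 75 mm (tray y) of the recess centre, at most 5 mm above its floor, upright within 0.2 rad (same way up), released and at rest (under 0.02 m/s, 0.3 rad/s); the pebble is within 20 mm of where it was (x of ammonite_large in the frame of tray_ammonite between -0.06 and 0.06 m and y of ammonite_large in the frame of tray_ammonite between -0.075 and 0.075 m and z of ammonite_large in the frame of tray_ammonite between -0.001 and 0.009 m and angle between each of ammonite_large, ammonite_small, belemnite, vertebra's own z axis and vertical below 0.2 rad and linear speed of each of ammonite_large, ammonite_small, belemnite, vertebra below 0.02 m/s and angular speed of each of ammonite_large, ammonite_small, belemnite, vertebra below 0.3 rad/s and contact force between each of ammonite_large, ammonite_small, belemnite, vertebra and the fingers below 0.1 N and x of ammonite_small in the frame of tray_ammonite between -0.06 and 0.06 m and y of ammonite_small in the frame of tray_ammonite between -0.075 and 0.075 m and z of ammonite_small in the frame of tray_ammonite between -0.001 and 0.009 m and x of belemnite in the frame of tray_belemnite between -0.06 and 0.06 m and y of belemnite in the frame of tray_belemnite between -0.075 and 0.075 m and z of belemnite in the frame of tray_belemnite between -0.001 and 0.009 m and x of vertebra in the frame of tray_vertebra between -0.06 and 0.06 m and y of vertebra in the frame of tray_vertebra between -0.075 and 0.075 m and z of vertebra in the frame of tray_vertebra between -0.001 and 0.009 m and distance of pebble from where it was at the start of the episode below 0.02 m); the robot touches nothing.
It fails at once if the ammonite large is dropped or thrown (moves faster than 0.7 m/s, a fall of about 25 mm, while the fingers do not touch it) (linear speed of ammonite_large above 0.7 m/s and contact force between ammonite_large and the fingers below 0.05 N).
It fails at once if the ammonite small is dropped or thrown (moves faster than 0.7 m/s, a fall of about 25 mm, while the fingers do not touch it) (linear speed of ammonite_small above 0.7 m/s and contact force between ammonite_small and the fingers below 0.05 N).
It fails at once if the belemnite is dropped or thrown (moves faster than 0.7 m/s, a fall of about 25 mm, while the fingers do not touch it) (linear speed of belemnite above 0.7 m/s and contact force between belemnite and the fingers below 0.05 N).
It fails at once if the vertebra is dropped or thrown (moves faster than 0.7 m/s, a fall of about 25 mm, while the fingers do not touch it) (linear speed of vertebra above 0.7 m/s and contact force between vertebra and the fingers below 0.05 N).
It fails at once if the plain pebble is moved by more than 20 mm (distance of pebble from where it was at the start of the episode above 0.02 m).
It also fails if it takes over 88 s, if anything falls off the work surface, if the arm or the gripper's body presses on something with over 40 N, if the wrist force passes 120 N, or if a joint passes its speed limit or range.

## Working session

There is one attempt and no reset: what is moved stays moved. The work goes in short steps, Python scripts to look and compute and a shell command to move; the robot and the scene stay as the last step left them, time stands still between calls to the robot, and variables do not carry over. Pictures are saved under pics/ and viewed, at most 14 in all, crops included, and the job is handed in when it is done.

```bash
ls; mkdir -p pics
python3 - <<'E'
from station import sensors, eyes
import cv2, numpy as np
s=sensors.sense(); print(s["time_s"],s["tcp_pos"],np.round(s["ee_rot"],3).tolist(),s["gripper_width"])
for n in("top","side"):
    c=eyes.capture(n); cv2.imwrite(f"pics/{n}0.png",cv2.resize(c["pixels"][:,:,::-1],(800,600))); np.savez(f"{n}0.npz",**c)
    print(n,np.round(c["K"],1).tolist(),np.round(c["world_from_camera"],3).tolist(),[k for k in c])
E
```

```text
pics
0.0 [ 0.27764674 -0.55925107  0.22145098] [[-0.896, -0.445, -0.001], [-0.445, 0.896, 0.002], [0.0, 0.002, -1.0]] 0.9987075263917014
top [[457.1, 0.0, 260.0], [0.0, 457.1, 193.2], [0.0, 0.0, 1.0]] [[-0.009, 0.999, -0.041, 0.446], [-1.0, -0.01, -0.006, 0.001], [-0.007, 0.041, 0.999, 1.018], [0.0, 0.0, 0.0, 1.0]] ['pixels', 'z_map', 'K', 'world_from_camera']
side [[356.5, 0.0, 258.2], [0.0, 356.5, 182.0], [0.0, 0.0, 1.0]] [[-0.745, 0.398, -0.536, -0.025], [-0.667, -0.426, 0.611, 0.594], [0.015, 0.812, 0.583, 0.618], [0.0, 0.0, 0.0, 1.0]] ['pixels', 'z_map', 'K', 'world_from_camera']
```

View pics/top0.png

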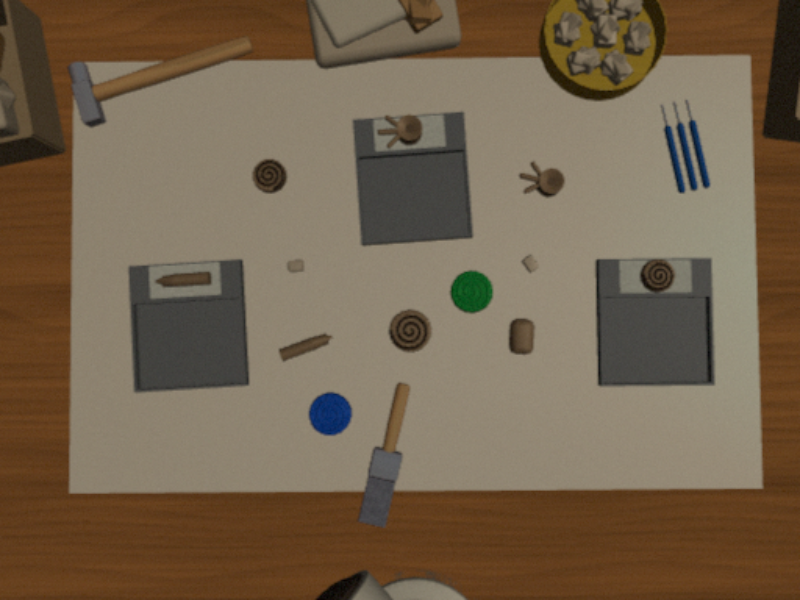

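View pics/side0.png

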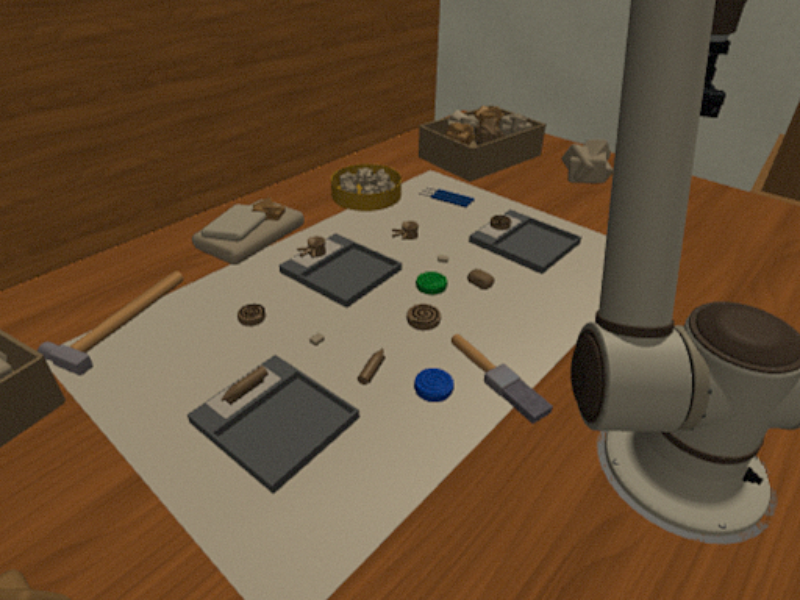

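The top view shows the following, in 800x600 pixels:
- **Loose brown pieces:** large ammonite (410,331), small ammonite (270,176), belemnite (305,346) with its tip to the right, vertebra (550,181) with its spine to the left, and the pebble (522,336).
- **Trays:** belemnite (190,345), vertebra (413,197), ammonite (656,340).
- **Could be mistaken for the target:** blue disc (330,414), green disc (471,291), glued ammonite (658,275), glued vertebra (408,129), glued belemnite (185,280), and the pebble against the fossils. I choose the brown loose pieces on the bench. The side view agrees.

```bash
cat > h.py <<'E'
import numpy as np, cv2
def ray(c,uv):
    K,T=c["K"],c["world_from_camera"]; uv=np.atleast_2d(uv).astype(float)
    d=np.c_[(uv[:,0]-K[0,2])/K[0,0],-(uv[:,1]-K[1,2])/K[1,1],-np.ones(len(uv))]
    return T[:3,3],d@T[:3,:3].T
def onplane(c,uv,z):
    o,d=ray(c,uv); return o+d*((z-o[2])/d[:,2])[:,None]
def proj(c,p):
    T=c["world_from_camera"];K=c["K"];q=(np.atleast_2d(p)-T[:3,3])@T[:3,:3]
    return np.c_[K[0,2]+K[0,0]*q[:,0]/-q[:,2],K[1,2]-K[1,1]*q[:,1]/-q[:,2]]
def tri(c1,a,c2,b):
    (o1,d1),(o2,d2)=ray(c1,a),ray(c2,b); d1,d2=d1[0],d2[0]
    s=np.linalg.lstsq(np.c_[d1,-d2],o2-o1,rcond=None)[0]
    p,q=o1+s[0]*d1,o2+s[1]*d2; return (p+q)/2,np.linalg.norm(p-q)
def brown(c):
    # darker than paper, red clearly above blue; grey trays are excluded
    p=c["pixels"].astype(int); r,g,b=p[...,0],p[...,1],p[...,2]
    m=((r<135)&(r-b>14)&(r-g<60)&(r>g)).astype(np.uint8)*255
    return cv2.morphologyEx(m,cv2.MORPH_CLOSE,np.ones((5,5)))
def blob(m,u,v,R=22):
    # contour of the mask nearest (u,v)
    w=np.zeros_like(m); cv2.circle(w,(int(u),int(v)),R,255,-1)
    cs,_=cv2.findContours(cv2.bitwise_and(m,w),cv2.RETR_EXTERNAL,cv2.CHAIN_APPROX_NONE)
    return max(cs,key=cv2.contourArea)[:,0,:]
E
cat > m1.py <<'E'
from h import *
t=dict(np.load("top0.npz"));s=dict(np.load("side0.npz"));k=1.5625
mt,ms=brown(t),brown(s)
P={"large":((410,331),(424,316),.016),"small":((270,176),(252,314),.016),"bel":((305,346),(371,366),.02),"vert":((550,181),(409,230),.028),"peb":((522,336),(481,279),.024)}
vis=t["pixels"][:,:,::-1].copy()
for n,(a,b,h) in P.items():
    ca=blob(mt,a[0]/k,a[1]/k,24); cb=blob(ms,b[0]/k,b[1]/k)
    cv2.drawContours(vis,[ca[:,None]],-1,(0,0,255),1)
    (ra,rb)=[cv2.minAreaRect(x) for x in(ca,cb)]
    ea,eb=cv2.minEnclosingCircle(ca),cv2.minEnclosingCircle(cb)
    ma=cv2.moments(ca);mb=cv2.moments(cb)
    ga=(ma["m10"]/ma["m00"],ma["m01"]/ma["m00"]);gb=(mb["m10"]/mb["m00"],mb["m01"]/mb["m00"])
    p,g=tri(t,ga,s,gb)
    box=onplane(t,cv2.boxPoints(ra),h*.75)
    # height by depth
    z=t["z_map"];u,v=np.round(ga).astype(int); T=t["world_from_camera"];o,d=ray(t,ga); zz=(o+d*z[v-2:v+3,u-2:u+3].mean())[0]
    print(n,"px",np.round(ga,1),"tri",np.round(p,3),"gap",round(g,4),"plane",np.round(onplane(t,ga,h*.75)[0][:2],4),"encl",np.round(onplane(t,ea[0],h*.75)[0][:2],4),"diam",round(2*ea[1]*1.0/457,4),"depthz",np.round(zz,3))
    if n in("bel","vert","peb"): print("  box",np.round(box[:,:2],4).tolist())
# trays: grey mask contours
p=t["pixels"].astype(int);sat=p.max(2)-p.min(2);gm=((sat<22)&(p.max(2)<110)).astype(np.uint8)*255
cs,_=cv2.findContours(gm,cv2.RETR_EXTERNAL,cv2.CHAIN_APPROX_NONE)
for c in cs:
    if cv2.contourArea(c)>3500:
        r=cv2.minAreaRect(c); cv2.drawContours(vis,[cv2.boxPoints(r).astype(int)],-1,(255,0,255),1)
        q=onplane(t,cv2.boxPoints(r),.018)[:,:2]; print("tray",np.round(r[0]),np.round(q,3).tolist(),"ctr",np.round(q.mean(0),4))
cv2.imwrite("pics/m1.png",cv2.resize(vis[40:300,70:480],None,fx=1.9,fy=1.9,interpolation=cv2.INTER_NEAREST))
E
python3 m1.py
```

```text
large px [261.9 211.3] tri [0.447 0.003 0.008] gap 0.0011 plane [0.4471 0.0034] encl [0.4473 0.0033] diam 0.0626 depthz [0.447 0.003 0.014]
small px [172.1 112.2] tri [0.67  0.202 0.008] gap 0.0003 plane [0.669  0.2009] encl [0.6689 0.2005] diam 0.0513 depthz [0.668 0.2   0.015]
bel px [194.2 221.4] tri [0.426 0.153 0.008] gap 0.0006 plane [0.4263 0.1521] encl [0.4255 0.1488] diam 0.0797 depthz [0.426 0.152 0.017]
  box [[0.4243, 0.1907], [0.4508, 0.1155], [0.4305, 0.1083], [0.404, 0.1834]]
vert px [347.2 115.4] tri [ 0.655 -0.187  0.017] gap 0.0026 plane [ 0.6556 -0.1858] encl [ 0.6587 -0.1842] diam 0.0648 depthz [ 0.655 -0.185  0.025]
  box [[0.6418, -0.1471], [0.6872, -0.1575], [0.6727, -0.2208], [0.6274, -0.2103]]
peb px [333.2 214.8] tri [ 0.437 -0.153  0.013] gap 0.0016 plane [ 0.4379 -0.1521] encl [ 0.4374 -0.1523] diam 0.054 depthz [ 0.438 -0.151  0.022]
  box [[0.4639, -0.1346], [0.4635, -0.1717], [0.4112, -0.1708], [0.4116, -0.1338]]
tray [120. 208.] [[0.543, 0.4], [0.55, 0.237], [0.371, 0.228], [0.365, 0.39]] ctr [0.4571 0.3138]
tray [419. 206.] [[0.544, -0.258], [0.545, -0.42], [0.368, -0.419], [0.366, -0.257]] ctr [ 0.4557 -0.3386]
tray [264. 114.] [[0.747, 0.082], [0.756, -0.076], [0.576, -0.086], [0.567, 0.07]] ctr [ 0.6614 -0.0025]
```

View pics/m1.png

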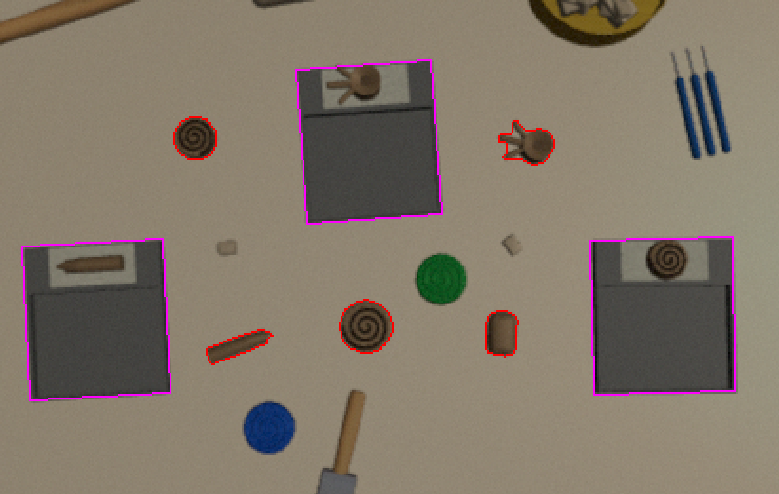

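```bash
cat > go.py <<'E'
# usage: go.py x y z yaw(deg of tool y in world, modulo 180): prints shift in tool axes
import sys,numpy as np
from station import sensors
s=sensors.sense();R=np.array(s["ee_rot"]);p=np.array(s["tcp_pos"])
x,y,z,yaw=map(float,sys.argv[1:5]); a=np.degrees(np.arctan2(R[1,1],R[0,1]))
d=(yaw-a+90)%180-90
Rt=R
print("t",round(s["time_s"],2),"tcp",np.round(p,4),"yaw",round(a,1),"tilt",np.round(R[:2,2],4),"w",round(s["gripper_width"],3),"F",np.round(s["gripper_force"],1))
print("d tool",np.round(R.T@(np.array([x,y,z])-p),4),"rz",round(-d,1),"j6",round(s["joints"][5],1), "j1",round(s["joints"][0],1))
E
python3 - <<'E'
from h import *
t=dict(np.load("top0.npz")); print(onplane(t,[[352.6,116.8]],.024), onplane(t,[[471/1.5625,291/1.5625]],.016))
E
python3 go.py 0.655 -0.195 0.20 168
```

```text
[[ 0.65180365 -0.19694083  0.024     ]] [[ 0.50117873 -0.08376033  0.016     ]]
t 0.1 tcp [ 0.2777 -0.5593  0.2216] yaw 116.4 tilt [-0.001   0.0017] w 1.001 F 0.0
d tool [-0.4999  0.1586  0.0218] rz -51.6 j6 -14.8 j1 -48.8
```

```bash
r='[1,-0.5,0.159,0.02,0,0,-51.6]'; python3 -m handwheel '[[1,-0.5,0.159,0.02,0,0,-51.6],[1,-0.5,0.159,0.02,0,0,-51.6],[1,-0.5,0.159,0.02,0,0,-51.6],[1,-0.5,0.159,0.02,0,0,-51.6],[1,-0.5,0.159,0.02,0,0,-51.6],[1,-0.5,0.159,0.02,0,0,-51.6],[1,-0.5,0.159,0.02,0,0,-51.6],[1,-0.5,0.159,0.02,0,0,-51.6]]'; python3 go.py 0.655 -0.195 0.20 168
```

```text
time_s: 0.9
tcp_pos: [0.5662, -0.2801, 0.2069]
ee_rot: [[-0.208, -0.978, -0.001], [-0.978, 0.208, 0.0], [-0.0, 0.001, -1.0]]
wrist_force: [-0.4, -1.0, 0.5]
gripper_width: 0.997
gripper_force: 0.0
t 0.9 tcp [ 0.5662 -0.2801  0.2069] yaw 168.0 tilt [-0.0007  0.0003] w 0.997 F 0.0
d tool [-0.1017 -0.0692  0.0068] rz 0.0 j6 -0.3 j1 -11.7
```

```bash
python3 -m handwheel '[[1,-0.05,-0.035,0.005,0,0,0],[1,-0.1,-0.07,0.01,0,0,0],[1,-0.1,-0.07,0.01,0,0,0],[1,-0.1,-0.07,0.01,0,0,0],[1,-0.1,-0.07,0.01,0,0,0]]'
python3 - <<'E'
from station import eyes
import cv2,numpy as np
c=eyes.capture("wrist");np.savez("w1.npz",**c);cv2.imwrite("pics/w1.png",c["pixels"][:,:,::-1]);print(np.round(c["world_from_camera"],3).tolist(),c["K"].tolist())
E
python3 go.py 0.655 -0.195 0.20 168
```

```text
time_s: 1.4
tcp_pos: [0.654, -0.1987, 0.1966]
ee_rot: [[-0.208, -0.978, -0.002], [-0.978, 0.208, 0.0], [0.0, 0.002, -1.0]]
wrist_force: [0.8, 0.2, 1.5]
gripper_width: 1.002
gripper_force: 0.0
[[-0.978, -0.2, -0.057, 0.638], [0.208, -0.939, -0.275, -0.274], [0.001, -0.281, 0.96, 0.36], [0.0, 0.0, 0.0, 1.0]] [[316.79724926491974, 0.0, 255.35628222550446], [0.0, 316.79724926491974, 191.40876304362698], [0.0, 0.0, 1.0]]
t 1.45 tcp [ 0.6537 -0.1993  0.1971] yaw 168.0 tilt [-0.0012  0.    ] w 0.998 F 0.0
d tool [-0.0045 -0.0004 -0.0029] rz -0.0 j6 -8.6 j1 -3.4
```

View pics/w1.png

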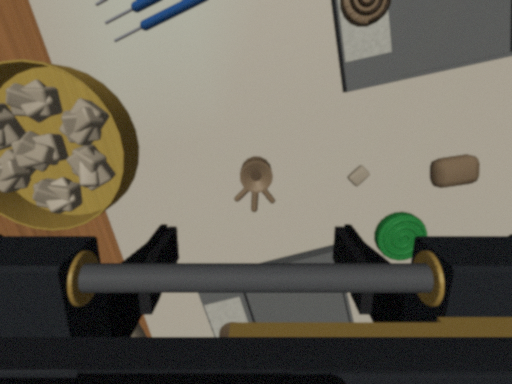

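The wrist view shows the spool at (256,173), its spine pointing down to (254,208), and its side processes at (238,197) and (273,199). It is clearly the loose vertebra, well away from the green disc (401,236) and the pebble (455,171).

```bash
python3 - <<'E'
from h import *
t=dict(np.load("top0.npz"));w=dict(np.load("w1.npz"))
def spool(c,u,v,R,k):
    m=brown(c); w_=blob(m,u,v,R); mm=np.zeros_like(m); cv2.drawContours(mm,[w_[:,None]],-1,255,-1)
    o=cv2.morphologyEx(mm,cv2.MORPH_OPEN,cv2.getStructuringElement(cv2.MORPH_ELLIPSE,(k,k)))
    ct=blob(o,u,v,R); return cv2.minEnclosingCircle(ct),ct
(ew,cw),(et,cb)=spool(w,256,178,40,17),spool(t,350,116,24,9)
print(ew,et); p,g=tri(t,et[0],w,ew[0]); print("tri",p,g)
for z in(.02,.028): print(z,onplane(w,[ew[0],(256,173),(254,210)],z)[:,:2].tolist(),onplane(t,[et[0]],z)[:,:2])
E
python3 go.py 0.654 -0.199 0.02 168
```

```text
((255.85597229003906, 175.5421600341797), 19.57571792602539) ((347.9800109863281, 114.60399627685547), 13.238715171813965)
tri [ 0.65703559 -0.19080167  0.00894742] 0.00612457196040305
0.02 [[0.6536713300006743, -0.19459368050240244], [0.6529214602048722, -0.197368601387591], [0.6640822391330552, -0.15564856458011378]] [[ 0.65760364 -0.18768389]]
0.028 [[0.6532973925583148, -0.19647262838851193], [0.6525651711588187, -0.1991822407311057], [0.6634632780195159, -0.1584440967103528]] [[ 0.65590677 -0.18617287]]
t 1.45 tcp [ 0.6537 -0.1993  0.1971] yaw 168.0 tilt [-0.0012  0.    ] w 0.998 F 0.0
d tool [-0.0004 -0.0005  0.1771] rz -0.0 j6 -8.6 j1 -3.4
```

```bash
python3 -m handwheel '[[1,0,0.001,0.05,0,0,3],[1,0,0.001,0.1,0,0,3],[1,0,0.001,0.15,0,0,3],[1,0,0.001,0.175,0,0,3],[1,0,0.001,0.19,0,0,3],[1,0,0.001,0.191,0,0,3],[0,0,0.001,0.191,0,0,3],[0,0,0.001,0.191,0,0,3]]'; python3 -m handwheel '[[0,0,0,0,0,0,0],[0,0,0,0,0,0,0],[0,0,0,0,0,0,0],[0,0,0,0,0,0,0],[0,0,0,0,0,0,0]]'; python3 go.py 0.636 -0.02 0.08 165
```

```text
time_s: 2.25
tcp_pos: [0.6551, -0.199, 0.0089]
ee_rot: [[-0.259, -0.966, 0.004], [-0.966, 0.259, -0.001], [-0.0, -0.005, -1.0]]
wrist_force: [0.5, -0.5, 0.2]
gripper_width: 0.895
gripper_force: 0.0
time_s: 2.75
tcp_pos: [0.6536, -0.1984, 0.0064]
ee_rot: [[-0.259, -0.966, 0.0], [-0.966, 0.259, -0.0], [0.0, -0.0, -1.0]]
wrist_force: [0.5, -0.8, 0.4]
gripper_width: 0.445
gripper_force: 0.0
t 2.75 tcp [ 0.6536 -0.1984  0.0064] yaw 165.0 tilt [ 0.0001 -0.    ] w 0.445 F 0.0
d tool [-0.1678  0.0631 -0.0736] rz 0.0 j6 -11.6 j1 -3.4
```

```bash
python3 -m handwheel '[[0,0,0,0,0,0,0],[0,0,0,0,0,0,0],[0,0,0,0,0,0,0]]';  python3 -m handwheel '[[0,0,0,-0.02,0,0,0],[0,0,0,-0.06,0,0,0],[0,-0.03,0.01,-0.08,0,0,0],[0,-0.07,0.03,-0.08,0,0,0],[0,-0.11,0.04,-0.08,0,0,0],[0,-0.15,0.055,-0.08,0,0,0],[0,-0.168,0.063,-0.08,0,0,0],[0,-0.168,0.063,-0.08,0,0,0]]';python3 go.py 0.636 -0.02 0.015 165
```

```text
time_s: 3.05
tcp_pos: [0.6535, -0.1984, 0.0063]
ee_rot: [[-0.259, -0.966, -0.0], [-0.966, 0.259, 0.0], [-0.0, 0.0, -1.0]]
wrist_force: [0.0, 0.1, 0.1]
gripper_width: 0.403
gripper_force: 30.0
time_s: 3.85
tcp_pos: [0.6358, -0.017, 0.0863]
ee_rot: [[-0.255, -0.967, -0.0], [-0.967, 0.255, 0.0], [-0.0, 0.0, -1.0]]
wrist_force: [-0.6, -1.2, -0.8]
gripper_width: 0.409
gripper_force: 30.0
t 3.85 tcp [ 0.6358 -0.017   0.0863] yaw 165.2 tilt [-0.0002  0.0003] w 0.409 F 30.0
d tool [ 0.0029 -0.001   0.0713] rz 0.2 j6 -27.8 j1 13.0
```

```bash
python3 -m handwheel '[[0,0,0,0.03,0,0,0],[0,0,0,0.055,0,0,0],[0,0,0,0.068,0,0,0],[0,0,0,0.071,0,0,0],[0,0,0,0.072,0,0,0]]'
python3 - <<'E'
from h import *
t=dict(np.load("top0.npz"));s=dict(np.load("side0.npz"))
for c in(t,s):
    for n,p,q in(("vert",(.62,0.0),(.56,.11)),("amm",(.43,-.34),(.43,-.22)),("bel",(.43,.31),(.43,.21))):
        z=[]
        for P,h in((p,.004),(q,0)):
            u,v=np.round(proj(c,[*P,h])[0]).astype(int); o,d=ray(c,[u,v]); z.append((o+d*np.median(c["z_map"][v-2:v+3,u-2:u+3]))[0][2])
        print(n,"floor z",round(z[0],4),"bench z",round(z[1],4))
E
python3 go.py 0.636 -0.02 0.011 165
```

```text
time_s: 4.35
tcp_pos: [0.6366, -0.0204, 0.0144]
ee_rot: [[-0.259, -0.966, 0.0], [-0.966, 0.259, -0.0], [0.0, -0.0, -1.0]]
wrist_force: [-0.4, 0.3, -0.7]
gripper_width: 0.406
gripper_force: 30.0
vert floor z 0.0019 bench z -0.0018
amm floor z 0.0026 bench z -0.0007
bel floor z 0.0025 bench z -0.0009
vert floor z 0.0047 bench z 0.0004
amm floor z 0.0037 bench z 0.0012
bel floor z 0.0047 bench z -0.0008
t 4.35 tcp [ 0.6366 -0.0204  0.0144] yaw 165.0 tilt [ 0.0003 -0.0003] w 0.406 F 30.0
d tool [-0.0002  0.0007  0.0034] rz -0.0 j6 -27.7 j1 12.7
```

Measured in both views, the floor is about 4 mm above the bench. I'll lower in 1 mm steps and then open.

```bash
python3 -m handwheel '[[0,0,0,0.001,0,0,0],[0,0,0,0.002,0,0,0],[0,0,0,0.003,0,0,0],[0,0,0,0.0035,0,0,0],[0,0,0,0.0035,0,0,0]]'; python3 go.py 0.636 -0.02 0.011 165
```

```text
time_s: 4.85
tcp_pos: [0.6362, -0.0198, 0.011]
ee_rot: [[-0.259, -0.966, 0.0], [-0.966, 0.259, 0.0], [-0.0, -0.0, -1.0]]
wrist_force: [0.1, -0.2, -0.6]
gripper_width: 0.406
gripper_force: 30.0
t 4.85 tcp [ 0.6362 -0.0198  0.011 ] yaw 165.0 tilt [0.0003 0.0001] w 0.406 F 30.0
d tool [0.0002 0.0001 0.    ] rz 0.0 j6 -27.8 j1 12.8
```

```bash
python3 -m handwheel '[[0.65,0,0,0.0005,0,0,0],[0.65,0,0,0.0005,0,0,0],[0.65,0,0,0.0005,0,0,0],[0.65,0,0,0,0,0,0],[0.65,0,0,-0.02,0,0,0],[0.65,0,0,-0.06,0,0,0],[0.65,0,0,-0.11,0,0,0],[0.65,0,0,-0.14,0,0,0]]'; python3 go.py 0.666 0.195 0.15 90
```

```text
time_s: 5.65
tcp_pos: [0.6377, -0.0198, 0.1551]
ee_rot: [[-0.258, -0.966, 0.005], [-0.966, 0.258, 0.0], [-0.001, -0.005, -1.0]]
wrist_force: [0.4, -0.7, 0.4]
gripper_width: 0.652
gripper_force: 0.0
t 5.65 tcp [ 0.6377 -0.0198  0.1551] yaw 165.0 tilt [0.0055 0.    ] w 0.652 F 0.0
d tool [-0.2149  0.0281  0.0053] rz 75.0 j6 -27.8 j1 12.8
```

```bash
python3 -m handwheel '[[0.9,-0.05,0.007,0,0,0,8],[0.9,-0.1,0.014,0,0,0,16],[0.9,-0.15,0.02,0,0,0,24],[0.9,-0.2,0.026,0,0,0,32],[0.9,-0.215,0.028,0,0,0,40],[0.9,-0.215,0.028,0,0,0,48],[0.9,-0.215,0.028,0,0,0,56],[0.9,-0.215,0.028,0,0,0,64]]'; python3 -m handwheel '[[0.9,0,0,0,0,0,8],[0.9,0,0,0,0,0,11],[0.9,0,0,0,0,0,11],[0.9,0,0,0,0,0,11]]'
cat > look.py <<'E'
import sys
from station import eyes
from h import *
c=eyes.capture("wrist"); np.savez(sys.argv[1]+".npz",**c); cv2.imwrite(f"pics/{sys.argv[1]}.png",c["pixels"][:,:,::-1])
x,y,h=map(float,sys.argv[2:5]); g=proj(c,[x,y,h])[0]; ct=blob(brown(c),*g,60)
e=cv2.minEnclosingCircle(ct); r=cv2.minAreaRect(ct)
print("guess px",np.round(g),"circle",np.round(e[0],1),round(e[1],1),"world at h",np.round(onplane(c,[e[0]],h)[0],4))
b=onplane(c,cv2.boxPoints(r),h)[:,:2]; print("box ctr",np.round(b.mean(0),4),"corners",np.round(b,3).tolist())
t=dict(np.load("top0.npz")); ct=blob(brown(t),*proj(t,[x,y,h*.75])[0],26)
m=lambda k:np.array([k["m10"],k["m01"]])/k["m00"]
print("two-view",np.round(tri(t,cv2.minAreaRect(ct)[0],c,r[0])[0],4))
E
python3 look.py w2 0.669 0.2005 0.016;python3 go.py 0.669 0.2005 0.005 90
```

```text
time_s: 6.45
tcp_pos: [0.6646, 0.1955, 0.1506]
ee_rot: [[-0.983, -0.186, -0.0], [-0.186, 0.983, -0.0], [0.0, -0.0, -1.0]]
wrist_force: [-0.1, -0.6, 0.2]
gripper_width: 0.901
gripper_force: 0.0
time_s: 6.85
tcp_pos: [0.6647, 0.195, 0.1508]
ee_rot: [[-1.0, -0.001, -0.0], [-0.001, 1.0, 0.0], [0.0, 0.0, -1.0]]
wrist_force: [-0.1, 0.9, 0.9]
gripper_width: 0.899
gripper_force: 0.0
guess px [261. 186.] circle [264.  183.4] 24.3 world at h [0.6664 0.2032 0.016 ]
box ctr [0.667  0.2033] corners [[0.643, 0.18], [0.643, 0.226], [0.691, 0.227], [0.691, 0.18]]
two-view [ 0.6721  0.204  -0.0031]
t 6.9 tcp [0.6647 0.195  0.1508] yaw 90.1 tilt [-0.0001  0.    ] w 0.901 F 0.0
d tool [-0.0043  0.0054  0.1458] rz 0.1 j6 -119.6 j1 29.7
```

View pics/w2.png

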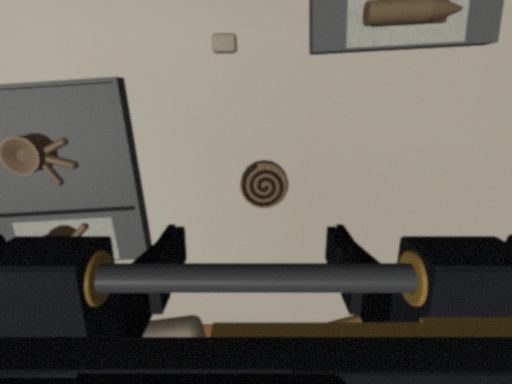

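The wrist view shows the small ammonite alone at (264,184), and the vertebra upright in its tray at (35,155). Going down to grip.

```bash
python3 -m handwheel '[[0.9,-0.003,0.007,0.05,0,0,0],[0.9,-0.003,0.007,0.1,0,0,0],[0.9,-0.003,0.007,0.13,0,0,0],[0.9,-0.003,0.007,0.142,0,0,0],[0.9,-0.003,0.007,0.147,0,0,0],[0.9,-0.003,0.007,0.147,0,0,0],[0,-0.003,0.007,0.147,0,0,0],[0,-0.003,0.007,0.147,0,0,0]]';  python3 -m handwheel '[[0,0,0,0,0,0,0],[0,0,0,0,0,0,0],[0,0,0,0,0,0,0],[0,0,0,0,0,0,0],[0,0,0,0,0,0,0],[0,0,0,0,0,0,0]]'; python3 go.py 0.464 -0.329 0.1 90
```

```text
time_s: 7.7
tcp_pos: [0.669, 0.2027, 0.0061]
ee_rot: [[-1.0, -0.0, 0.003], [-0.0, 1.0, 0.002], [-0.003, 0.002, -1.0]]
wrist_force: [0.2, 0.4, 0.4]
gripper_width: 0.797
gripper_force: 0.0
time_s: 8.3
tcp_pos: [0.668, 0.2022, 0.0044]
ee_rot: [[-1.0, -0.0, 0.001], [-0.0, 1.0, 0.0], [-0.001, 0.0, -1.0]]
wrist_force: [-0.7, 0.2, 3.6]
gripper_width: 0.544
gripper_force: 30.0
t 8.3 tcp [0.668  0.2022 0.0044] yaw 90.0 tilt [0.0006 0.0002] w 0.544 F 30.0
d tool [ 0.204  -0.5311 -0.0959] rz 0.0 j6 -120.1 j1 30.1
```

```bash
python3 -m handwheel '[[0,0,0,-0.015,0,0,0],[0,0,0,-0.05,0,0,0],[0,0,0,-0.085,0,0,0],[0,0.012,-0.032,-0.1,0,0,0],[0,0.03,-0.075,-0.1,0,0,0],[0,0.045,-0.12,-0.1,0,0,0],[0,0.06,-0.165,-0.1,0,0,0],[0,0.08,-0.21,-0.1,0,0,0]]';  python3 -m handwheel '[[0,0.015,-0.045,0,0,0,0],[0,0.03,-0.09,0,0,0,0],[0,0.045,-0.135,0,0,0,0],[0,0.06,-0.18,0,0,0,0],[0,0.08,-0.22,0,0,0,0],[0,0.1,-0.26,0,0,0,0],[0,0.115,-0.3,0,0,0,0],[0,0.124,-0.32,0,0,0,0]]'; python3 go.py 0.464 -0.329 0.02 90
```

```text
time_s: 9.1
tcp_pos: [0.5874, -0.0095, 0.1046]
ee_rot: [[-1.0, -0.001, 0.001], [-0.001, 1.0, 0.0], [-0.001, 0.0, -1.0]]
wrist_force: [0.4, -0.5, -0.4]
gripper_width: 0.541
gripper_force: 30.0
time_s: 9.9
tcp_pos: [0.4623, -0.3306, 0.1045]
ee_rot: [[-1.0, 0.003, 0.0], [0.003, 1.0, -0.0], [-0.0, -0.0, -1.0]]
wrist_force: [1.4, 0.9, -1.2]
gripper_width: 0.542
gripper_force: 30.0
t 9.9 tcp [ 0.4623 -0.3306  0.1045] yaw 89.8 tilt [ 0.0004 -0.0005] w 0.542 F 30.0
d tool [-0.0016  0.0016  0.0845] rz -0.2 j6 -70.9 j1 -19.2
```

```bash
python3 -m handwheel '[[0,0.007,0.014,0.03,0,0,0],[0,0.007,0.014,0.06,0,0,0],[0,0.007,0.014,0.08,0,0,0],[0,0.007,0.014,0.09,0,0,0],[0,0.007,0.014,0.093,0,0,0],[0,0.007,0.014,0.0945,0,0,0],[0,0.007,0.014,0.095,0,0,0],[0,0.007,0.014,0.095,0,0,0]]'; python3 go.py 0.455 -0.316 0.009 90
```

```text
time_s: 10.7
tcp_pos: [0.4574, -0.3142, 0.0098]
ee_rot: [[-1.0, -0.0, 0.002], [-0.0, 1.0, -0.001], [-0.002, -0.001, -1.0]]
wrist_force: [0.0, 0.1, -0.5]
gripper_width: 0.542
gripper_force: 30.0
t 10.7 tcp [ 0.4574 -0.3142  0.0098] yaw 90.0 tilt [ 0.0018 -0.0007] w 0.542 F 30.0
d tool [ 0.0024 -0.0018  0.0007] rz 0.0 j6 -72.3 j1 -17.7
```

```bash
python3 -m handwheel '[[0,0.001,0,0.0005,0,0,0],[0,0.001,0,0.001,0,0,0],[0.66,0.001,0,0.001,0,0,0],[0.66,0.001,0,0.001,0,0,0],[0.66,0.001,0,0,0,0,0],[0.66,0.001,0,-0.02,0,0,0],[0.66,0.001,0,-0.06,0,0,0],[0.66,0.001,0,-0.1,0,0,0]]'; python3 go.py 0.445 0.0 0.12 80
```

```text
time_s: 11.5
tcp_pos: [0.4551, -0.3137, 0.1093]
ee_rot: [[-1.0, -0.0, -0.002], [-0.0, 1.0, 0.001], [0.002, 0.001, -1.0]]
wrist_force: [1.4, -0.2, -0.4]
gripper_width: 0.658
gripper_force: 0.0
t 11.5 tcp [ 0.4551 -0.3137  0.1093] yaw 90.0 tilt [-0.0023  0.0007] w 0.658 F 0.0
d tool [ 0.0101  0.3137 -0.0105] rz 10.0 j6 -72.2 j1 -17.8
```

```bash
python3 -m handwheel '[[1,0,0.05,-0.01,0,0,0],[1,0,0.1,-0.02,0,0,0],[1,0,0.15,-0.03,0,0,0],[1,0.01,0.2,-0.03,0,0,0],[1,0.01,0.25,-0.03,0,0,0],[1,0.01,0.3,-0.03,0,0,0],[1,0.01,0.316,-0.03,0,0,0],[1,0.01,0.316,-0.03,0,0,0]]'; python3 -m handwheel '[[1,0,0,0,0,0,0],[1,0,0,0,0,0,0]]' >/dev/null; python3 look.py w3 0.447 0.0033 0.016;python3 go.py 0.447 0.0033 0.0045 90
```

```text
time_s: 12.3
tcp_pos: [0.446, 0.0044, 0.1392]
ee_rot: [[-1.0, -0.005, 0.001], [-0.005, 1.0, 0.0], [-0.001, 0.0, -1.0]]
wrist_force: [-0.4, -0.5, 0.2]
gripper_width: 0.998
gripper_force: 0.0
guess px [258. 187.] circle [259.1 182.9] 31.6 world at h [0.4435 0.0045 0.016 ]
box ctr [0.4439 0.0044] corners [[0.414, -0.024], [0.415, 0.033], [0.473, 0.034], [0.473, -0.025]]
two-view [0.4468 0.0042 0.0019]
t 12.55 tcp [0.4456 0.0011 0.1387] yaw 89.9 tilt [-0.0004 -0.0002] w 0.998 F 0.0
d tool [-0.0015  0.0022  0.1342] rz -0.1 j6 -111.3 j1 21.2
```

View pics/w3.png

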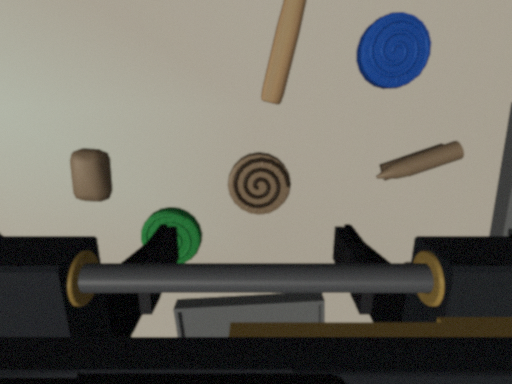

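The wrist view shows the brown ammonite at (259,183), the green disc at (171,236), the pebble at (91,175) and the belemnite at (420,161). Going down on the brown one.

```bash
python3 -m handwheel '[[1,0,0.003,0.05,0,0,0],[1,0,0.003,0.09,0,0,0],[1,0,0.003,0.12,0,0,0],[1,0,0.003,0.13,0,0,0],[1,0,0.003,0.134,0,0,0],[1,0,0.003,0.134,0,0,0],[0,0,0.003,0.134,0,0,0],[0,0,0.003,0.134,0,0,0]]';  python3 -m handwheel '[[0,0,0,0,0,0,0],[0,0,0,0,0,0,0],[0,0,0,0,0,0,0],[0,0,0,0,0,0,0],[0,0,0,0,0,0,0],[0,0,0,0,0,0,0]]'; python3 go.py 0.407 -0.354 0.1 90
```

```text
time_s: 13.35
tcp_pos: [0.4467, 0.0053, 0.0061]
ee_rot: [[-1.0, -0.0, 0.003], [-0.0, 1.0, 0.001], [-0.003, 0.001, -1.0]]
wrist_force: [-0.9, 0.4, -0.0]
gripper_width: 0.89
gripper_force: 0.0
time_s: 13.95
tcp_pos: [0.446, 0.0052, 0.0053]
ee_rot: [[-1.0, -0.0, 0.0], [-0.0, 1.0, 0.0], [-0.0, 0.0, -1.0]]
wrist_force: [-0.6, 1.4, 5.3]
gripper_width: 0.68
gripper_force: 30.0
t 13.95 tcp [0.446  0.0052 0.0053] yaw 90.0 tilt [0.0005 0.0001] w 0.68 F 30.0
d tool [ 0.0391 -0.3592 -0.0948] rz 0.0 j6 -111.7 j1 21.7
```

```bash
python3 -m handwheel '[[0,0,0,-0.015,0,0,0],[0,0,0,-0.05,0,0,0],[0,0,0,-0.085,0,0,0],[0,0.005,-0.03,-0.095,0,0,0],[0,0.01,-0.075,-0.095,0,0,0],[0,0.015,-0.12,-0.095,0,0,0],[0,0.02,-0.165,-0.095,0,0,0],[0,0.025,-0.21,-0.095,0,0,0]]';  python3 -m handwheel '[[0,0.005,-0.045,0,0,0,0],[0,0.01,-0.09,0,0,0,0],[0,0.014,-0.13,0,0,0,0],[0,0.014,-0.149,0,0,0,0],[0,0.014,-0.149,0,0,0,0],[0,0.014,-0.149,0,0,0,0]]'; python3 go.py 0.407 -0.354 0.01 90
```

```text
time_s: 14.75
tcp_pos: [0.42, -0.2064, 0.0996]
ee_rot: [[-1.0, -0.0, -0.0], [-0.0, 1.0, 0.0], [0.0, 0.0, -1.0]]
wrist_force: [2.2, -0.3, -0.9]
gripper_width: 0.682
gripper_force: 30.0
time_s: 15.35
tcp_pos: [0.406, -0.3537, 0.099]
ee_rot: [[-1.0, 0.001, -0.001], [0.001, 1.0, 0.001], [0.001, 0.001, -1.0]]
wrist_force: [-0.9, 0.1, -1.1]
gripper_width: 0.682
gripper_force: 30.0
t 15.35 tcp [ 0.406  -0.3537  0.099 ] yaw 89.9 tilt [-0.0015  0.0012] w 0.682 F 30.0
d tool [-0.0012 -0.0004  0.089 ] rz -0.1 j6 -66.2 j1 -23.8
```

```bash
python3 -m handwheel '[[0,-0.001,0,0.03,0,0,0],[0,-0.001,0,0.06,0,0,0],[0,-0.001,0,0.078,0,0,0],[0,-0.001,0,0.085,0,0,0],[0,-0.001,0,0.087,0,0,0],[0,-0.001,0,0.0885,0,0,0],[0,-0.001,0,0.0895,0,0,0],[0,-0.001,0,0.0895,0,0,0]]'; python3 go.py 0.407 -0.354 0.0095 90
```

```text
time_s: 16.15
tcp_pos: [0.4083, -0.3541, 0.0111]
ee_rot: [[-1.0, -0.0, 0.001], [-0.0, 1.0, -0.001], [-0.001, -0.001, -1.0]]
wrist_force: [-0.6, 0.4, -0.2]
gripper_width: 0.678
gripper_force: 30.0
t 16.15 tcp [ 0.4083 -0.3541  0.0111] yaw 90.0 tilt [ 0.0015 -0.0007] w 0.678 F 30.0
d tool [0.0013 0.0001 0.0016] rz 0.0 j6 -66.3 j1 -23.7
```

```bash
python3 -m handwheel '[[0,0,0,0.0007,0,0,0],[0,0,0,0.0013,0,0,0],[0,0,0,0.0013,0,0,0],[0.78,0,0,0.0013,0,0,0],[0.78,0,0,0.0013,0,0,0],[0.78,0,0,0.0005,0,0,0],[0.78,0,0,-0.02,0,0,0],[0.78,0,0,-0.06,0,0,0]]'; python3 -m handwheel '[[0.6,0,0.03,-0.04,0,0,0],[0.6,0,0.08,-0.06,0,0,0],[0.6,0,0.13,-0.06,0,0,0],[0.6,0,0.18,-0.06,0,0,0],[0.6,0,0.23,-0.06,0,0,0],[0.6,0,0.28,-0.06,0,0,0],[0.6,0,0.33,-0.06,0,0,0],[0.6,0,0.38,-0.06,0,0,0]]'; python3 go.py 0.427 0.155 0.14 19
```

```text
time_s: 16.95
tcp_pos: [0.4056, -0.3528, 0.0682]
ee_rot: [[-1.0, 0.001, -0.007], [0.001, 1.0, 0.004], [0.007, 0.004, -1.0]]
wrist_force: [0.9, -0.4, -0.5]
gripper_width: 0.777
gripper_force: 0.0
time_s: 17.75
tcp_pos: [0.4074, 0.0244, 0.1307]
ee_rot: [[-1.0, -0.0, 0.001], [-0.0, 1.0, 0.0], [-0.001, 0.0, -1.0]]
wrist_force: [0.7, 0.2, 0.4]
gripper_width: 0.601
gripper_force: 0.0
t 17.75 tcp [0.4074 0.0244 0.1307] yaw 90.0 tilt [0.0011 0.0004] w 0.601 F 0.0
d tool [-0.0197  0.1306 -0.0092] rz 71.0 j6 -116.5 j1 26.5
```

```bash
python3 -m handwheel '[[0.6,-0.01,0.05,0,0,0,-8],[0.6,-0.02,0.1,-0.01,0,0,-16],[0.6,-0.02,0.131,-0.01,0,0,-24],[0.6,-0.02,0.131,-0.01,0,0,-32],[0.6,-0.02,0.131,-0.01,0,0,-40],[0.6,-0.02,0.131,-0.01,0,0,-48],[0.6,-0.02,0.131,-0.01,0,0,-56],[0.6,-0.02,0.131,-0.01,0,0,-64]]'; python3 -m handwheel '[[0.6,0,0,0,0,0,-8],[0.6,0,0,0,0,0,-16],[0.6,0,0,0,0,0,-24],[0.6,0,0,0,0,0,-32],[0.6,0,0,0,0,0,-40],[0.6,0,0,0,0,0,-45],[0.6,0,0,0,0,0,-45],[0.6,0,0,0,0,0,-45]]'; python3 look.py w4 0.426 0.152 0.02;python3 go.py 0.427 0.155 0.005 19
```

```text
time_s: 18.55
tcp_pos: [0.4276, 0.1535, 0.1403]
ee_rot: [[-0.433, -0.901, -0.0], [-0.901, 0.433, 0.0], [-0.0, 0.0, -1.0]]
wrist_force: [-0.5, -0.2, -0.5]
gripper_width: 0.6
gripper_force: 0.0
time_s: 19.35
tcp_pos: [0.4277, 0.1534, 0.1404]
ee_rot: [[0.324, -0.946, -0.0], [-0.946, -0.324, 0.0], [-0.0, 0.0, -1.0]]
wrist_force: [0.5, 0.1, -0.3]
gripper_width: 0.602
gripper_force: 0.0
guess px [257. 185.] circle [257.  181.6] 39.6 world at h [0.427  0.1494 0.02  ]
box ctr [0.4257 0.1503] corners [[0.446, 0.117], [0.43, 0.112], [0.405, 0.183], [0.422, 0.189]]
two-view [0.4273 0.1472 0.0286]
t 19.4 tcp [0.4277 0.1534 0.1403] yaw -161.1 tilt [-0.  0.] w 0.6 F 0.0
d tool [-1.700e-03  1.000e-04  1.353e-01] rz -0.1 j6 -21.4 j1 40.3
```

View pics/w4.png

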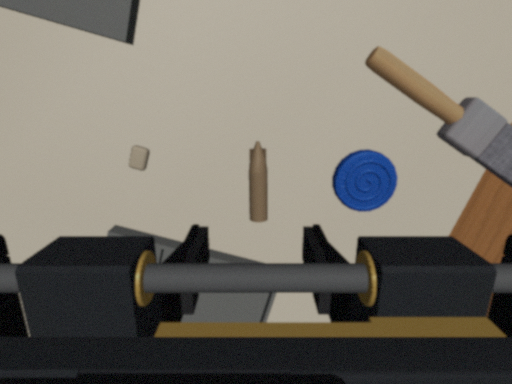

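The wrist view shows the belemnite at (258,183), aligned across the fingers with its tip away from the camera (up in the image). The blue disc is at (365,180).

```bash
python3 -m handwheel '[[0.6,-0.003,0.003,0.05,0,0,0],[0.6,-0.003,0.003,0.09,0,0,0],[0.6,-0.003,0.003,0.12,0,0,0],[0.6,-0.003,0.003,0.132,0,0,0],[0.6,-0.003,0.003,0.1365,0,0,0],[0,-0.003,0.003,0.1365,0,0,0],[0,-0.003,0.003,0.1365,0,0,0],[0,-0.003,0.003,0.1365,0,0,0]]';  python3 -m handwheel '[[0,0,0,0,0,0,0],[0,0,0,0,0,0,0],[0,0,0,0,0,0,0],[0,0,0,0,0,0,0],[0,0,0,0,0,0,0],[0,0,0,0,0,0,0]]'; python3 go.py 0.430 0.315 0.08 19
```

```text
time_s: 20.2
tcp_pos: [0.4246, 0.1559, 0.0048]
ee_rot: [[0.325, -0.946, 0.002], [-0.946, -0.325, 0.002], [-0.001, -0.002, -1.0]]
wrist_force: [0.3, -0.5, -0.3]
gripper_width: 0.41
gripper_force: 0.0
time_s: 20.8
tcp_pos: [0.4242, 0.1555, 0.0043]
ee_rot: [[0.326, -0.945, 0.001], [-0.945, -0.326, 0.0], [-0.0, -0.001, -1.0]]
wrist_force: [-1.4, -0.0, 5.8]
gripper_width: 0.193
gripper_force: 30.0
t 20.8 tcp [0.4242 0.1555 0.0043] yaw -161.0 tilt [0.0005 0.0003] w 0.193 F 30.0
d tool [-0.1489 -0.0575 -0.0757] rz 0.0 j6 -21.9 j1 40.9
```

```bash
python3 -m handwheel '[[0,0,0,-0.015,0,0,0],[0,0,0,-0.05,0,0,0],[0,-0.02,-0.01,-0.076,0,0,0],[0,-0.06,-0.025,-0.076,0,0,0],[0,-0.1,-0.04,-0.076,0,0,0],[0,-0.14,-0.055,-0.076,0,0,0],[0,-0.149,-0.0575,-0.076,0,0,0],[0,-0.149,-0.0575,-0.076,0,0,0]]';  python3 -m handwheel '[[0,0,0,0.03,0,0,0],[0,0,0,0.055,0,0,0],[0,0,0,0.066,0,0,0],[0,0,0,0.069,0,0,0],[0,0,0,0.07,0,0,0],[0,0,0,0.071,0,0,0],[0,0,0,0.071,0,0,0]]'; python3 go.py 0.43 0.315 0.009 19
```

```text
time_s: 21.6
tcp_pos: [0.4294, 0.316, 0.0792]
ee_rot: [[0.327, -0.945, -0.001], [-0.945, -0.327, -0.001], [0.0, 0.001, -1.0]]
wrist_force: [-0.7, -0.9, -0.8]
gripper_width: 0.196
gripper_force: 30.0
time_s: 22.3
tcp_pos: [0.4302, 0.3153, 0.0097]
ee_rot: [[0.326, -0.946, 0.001], [-0.946, -0.326, 0.001], [-0.001, -0.002, -1.0]]
wrist_force: [-0.4, 0.1, 0.1]
gripper_width: 0.2
gripper_force: 30.0
t 22.3 tcp [0.4302 0.3153 0.0097] yaw -161.0 tilt [0.0012 0.0014] w 0.2 F 30.0
d tool [0.0002 0.0003 0.0007] rz -0.0 j6 -34.7 j1 53.7
```

Release, rise and move clear, then check from the top camera.

```bash
python3 -m handwheel '[[0,0,0,0.0005,0,0,0],[0,0,0,0.001,0,0,0],[0.45,0,0,0.001,0,0,0],[0.45,0,0,0.001,0,0,0],[0.45,0,0,0.001,0,0,0],[0.45,0,0,-0.01,0,0,0],[0.45,0,0,-0.05,0,0,0],[0.45,0,0,-0.1,0,0,0]]'; python3 -m handwheel '[[0.45,0,0,-0.05,0,0,0],[0.45,-0.03,0.01,-0.09,0,0,0],[0.45,-0.07,0.02,-0.1,0,0,0],[0.45,-0.11,0.03,-0.1,0,0,0],[0.45,-0.15,0.04,-0.1,0,0,0],[0.45,-0.19,0.05,-0.1,0,0,0],[0.45,-0.23,0.06,-0.1,0,0,0],[0.45,-0.23,0.06,-0.1,0,0,0]]'
python3 - <<'E'
from station import eyes
from h import *
t=eyes.capture("top");s=eyes.capture("side")
t0=dict(np.load("top0.npz"))
for n,c in(("peb0",t0),("peb1",t)):
    print(n,onplane(c,[cv2.minAreaRect(blob(brown(c),333,215))[0]],.018)[0][:2])
cv2.imwrite("pics/f1.png",cv2.resize(t["pixels"][40:300,60:490,::-1],None,fx=1.85,fy=1.85,interpolation=cv2.INTER_CUBIC))
cv2.imwrite("pics/f2.png",cv2.resize(s["pixels"][120:330,100:400,::-1],None,fx=2.6,fy=2.6,interpolation=cv2.INTER_CUBIC))
E
```

```text
time_s: 23.1
tcp_pos: [0.4288, 0.3137, 0.1088]
ee_rot: [[0.326, -0.946, -0.003], [-0.946, -0.326, -0.004], [0.003, 0.004, -1.0]]
wrist_force: [1.4, 2.2, -0.2]
gripper_width: 0.449
gripper_force: 0.0
time_s: 23.9
tcp_pos: [0.2959, 0.5163, 0.2091]
ee_rot: [[0.33, -0.944, 0.0], [-0.944, -0.33, 0.002], [-0.001, -0.001, -1.0]]
wrist_force: [-0.3, -0.5, -0.4]
gripper_width: 0.453
gripper_force: 0.0
peb0 [ 0.43752472 -0.15270875]
peb1 [ 0.43752472 -0.15270875]
```

View pics/f1.png

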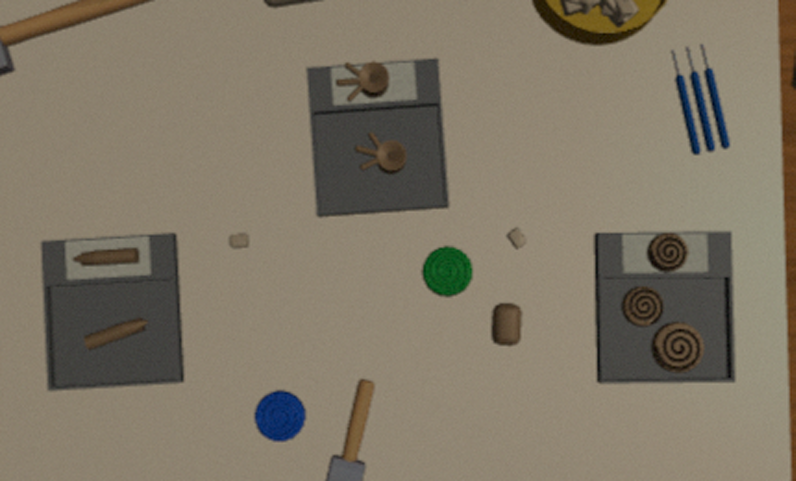

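View pics/f2.png

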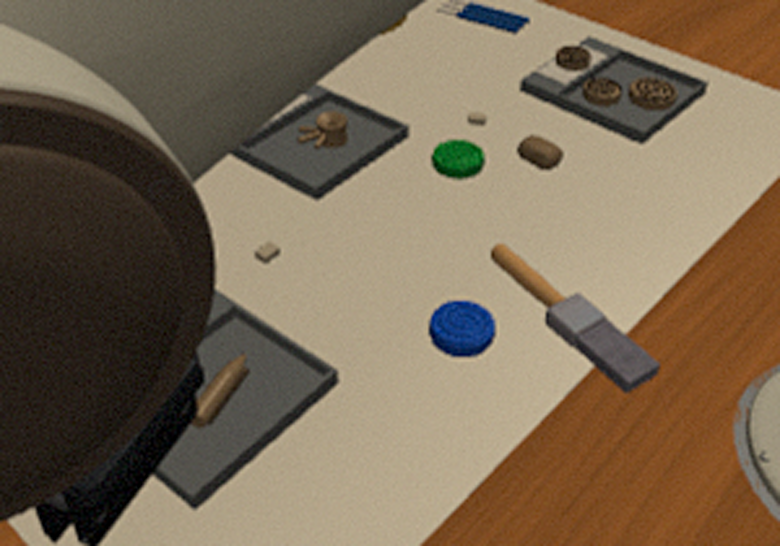

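The top view shows the ammonites flat and apart at (643,306) and (679,347), the vertebra at (388,156) and the belemnite at (115,334), each inside its recess. The side view confirms they are upright. The pebble has not moved.

```bash
python3 -c "
from station import workorder
print(workorder.finish_job())"
```

```text
the job is handed in; nothing more can be done
None
```

I handed the job in at about 24 s of robot time: in the final camera views all four fossils lie upright in their matching trays, the ammonites don't overlap, and the pebble hasn't moved; the hand-in returned no verdict.

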